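# Lay the macaron cartons down for ribboning

### The arm

A 6-joint arm with a two-finger parallel gripper is mounted at the origin on the work surface. World frame = base frame: x ahead of the robot, y to its left, z up, the work surface at z = 0. Lengths are in mm, angles in rad, forces in N, time in s.
With the tool pointing down it reaches from about 300 to 775 mm from the base axis. Payload 14.6 kg.
Tool frame: the origin (TCP) lies at the very end of the fingers, on their centre line; the grasp point (between the pads) lies 19 mm behind it (manip.grip_point_offset is the distance from the TCP to the grasp point, in mm); z points along the fingers, y is the line along which they close (so a half turn about z gives the same grasp; the last joint's range is limited). The gripper opens to 94 mm and grips with 3 to 60 N. Pads are 16 mm wide; open, the fingers measure 119 mm over their backs; the gripper's body (75 mm by 177 mm) begins 78 mm behind the grasp point.
Start: joints at [-1.348, 0.3, 1.521, -0, 1.321, -0.067], TCP at [157.161, -527.057, 205.446] pointing down, gripper open.
Joint ranges: [-3.03, 3.03], [-0.79, 2.21], [0.23, 2.52], [-1.04, 4.18], [0, 3.07], [-2.55, 2.55]. Speed limits (rad/s): [2.22, 2.22, 2.57, 3.14, 3.14, 3.14].

### API

Orientations are given as [roll, pitch, yaw] about the fixed x, y, z axes, in that order (R = Rz(yaw) Ry(pitch) Rx(roll)).
In Python, from cell import telemetry, eyes, manip gives the robot as it stands.
- The arm moves only by the tool play_rows, never from a script. Its arguments are lists of equal length, an entry for each row: "translation": the shift along the world's x, y, z in m, a list of three; "yaw": the turn about the world's z in rad. A call has 1 to 12 rows; each row is the pose to reach, as a shift and turn from the pose commanded when the call began; what a row does not reach only later rows make up. A row lasts 1/8 s, in which the tool goes at most 62.5 mm and 10.7 degrees, less where a joint would pass 70% of its speed; a pose out of reach is approached as far as the arm can. A call with a gripper value outside its range is refused whole. "hand" is the opening, from 0 (shut) to 1 (fully open), set as the call begins (left out, the last holds). The fingers move at their own pace and stop on an object; "force" is the grip in N (left out, the last holds). Time passes only in rows, so rows that repeat a pose let the fingers close. It gives the time, the measured TCP pose, the force, the opening and the grip force at its end, in the units of the state.
- telemetry.read_state(): the state, without advancing time (a new reading comes with each control period).
- eyes.camera(name): name is "scene" or "side" or "wrist"; returns a dict with "pixels" (400x640x3 uint8, red, green, blue), "fx", "fy", "cx", "cy" (pixels), "cam_to_world" (4x4, takes a point from camera to world coordinates); the wrist camera has in their place "T_tool_cam" (4x4, takes a point from camera to tool coordinates, whose origin is the TCP and whose axes are the flange's). Camera axes: x right, y up, looking along -z (the intrinsics and any distortion apply to the point x, -y, -z); pixel columns grow to the right and rows downward; lengths in mm; the calibration is good to about 2 mm. A picture is of the moment at which its call begins: read the wrist's pose just before it. There is no depth.
- manip.sign_off(): hands the job in; it is judged then, once.
The state is a dict: "clock": time; "joints": joint angles; "qd": joint speeds; "effort": joint torques, N m; "eef_pos": TCP position; "eef_rot": TCP orientation; "wrist_force": force on the tool from outside, world axes, zero at the start; "moment": the same for the moment, N m; "finger_gap": finger opening in mm; "finger_force": force on a finger pad.
Only numpy, scipy, OpenCV 4.12 (cv2) and the standard library are available. Lean on these libraries where they do the work, as an engineer would, in place of code of your own. Each camera call takes 0.05 s, during which the arm holds its last target. There are 200 camera calls.

### The job

Push the standing pink carton and the standing mint carton over, each with a push near its top on the sticker side, so that each drops flat, sticker up, straight into the taped outline of its own colour; either may go first. Do not lift or carry them or shove them along at the foot, and leave the white carton, the ribbon spool and the jar where they stand. Finish with the hand away from everything.

Things in the scene. Friction and masses are not known exactly. Their poses are not given: they have to be found in the camera images.
- pink_carton: pink carton, rigid, about 160 g, 45 x 60 x 150 mm (x, y, z), standing on its small end. Origin: centre of its underside. The -x face has a round cream sticker and is on the robot's side, turned up to 0.8 rad either way; +x points to its outline. Pushed near the top along +x it pivots on its lower +x edge and past 17 degrees of lean falls by itself, landing about 22.5 to 172.5 mm ahead of its old origin.
- pink_carton_center (a point): centre of the pink carton, 75 mm above its underside while it stands; 22.5 mm above the counter when it lies flat
- pink_outline: pink tape outline on the counter (8 mm tape, flat) for the lying pink carton: 200 x 104 mm inside, long along its x. Origin: its centre, about 97.5 mm ahead (+x) of the standing carton's origin; its x is within 0.08 rad of the carton's x. The carton's foot starts over its near edge.
- mint_carton: mint carton, rigid, about 130 g, 40 x 54 x 130 mm (x, y, z), standing on its small end. Origin: centre of its underside. The -x face has a round cream sticker and is on the robot's side, turned up to 0.8 rad either way; +x points to its outline. Pushed near the top along +x it pivots on its lower +x edge and past 17 degrees of lean falls by itself, landing about 20 to 150 mm ahead of its old origin.
- mint_carton_center (a point): centre of the mint carton, 65 mm above its underside while it stands; 20 mm above the counter when it lies flat
- mint_outline: mint tape outline on the counter (8 mm tape, flat) for the lying mint carton: 180 x 98 mm inside, long along its x. Origin: its centre, about 85 mm ahead (+x) of the standing carton's origin; its x is within 0.08 rad of the carton's x. The carton's foot starts over its near edge.
- white_carton: white carton that stays standing, off to one side: 45 mm thick (x), 60 mm wide (y), 120 mm tall; origin: centre of its underside
- ribbon_spool: spool of chocolate-brown ribbon with white flanges, axis upright, 64 mm across, 38 mm high, off to the other side; origin: centre of its underside
- jar: closed jar with a brass lid, 62 mm across, 85 mm high, standing between the two cartons; origin: centre of its underside
There are look-alikes about, which are no part of the job. There is more than one size of the pink_carton; the job needs the smallest.

How it is judged (in metres and radians):
At the end, for the whole second after the job is handed in: Both cartons lie flat and at rest on the counter, sticker up, each inside the outline of its colour (centre within 25 mm along and 22 mm across of the outline's centre, long axis within 0.3 rad of it); the white carton, the ribbon spool and the jar stand within 20 mm of where they were (x of pink_carton_center in the frame of pink_outline between -0.025 and 0.025 m and y of pink_carton_center in the frame of pink_outline between -0.022 and 0.022 m and angle between the z axis of pink_carton and the x axis of pink_outline, either way round below 0.3 rad and angle between pink_carton's own z axis and vertical between 1.5 and 1.64 rad and angle between each of pink_carton, mint_carton's own x axis and vertical above 3 rad and height (world z) of pink_carton_center below 0.0285 m and linear speed of each of pink_carton, mint_carton below 0.02 m/s and angular speed of each of pink_carton, mint_carton below 0.2 rad/s and x of mint_carton_center in the frame of mint_outline between -0.025 and 0.025 m and y of mint_carton_center in the frame of mint_outline between -0.022 and 0.022 m and angle between the z axis of mint_carton and the x axis of mint_outline, either way round below 0.3 rad and angle between mint_carton's own z axis and vertical between 1.5 and 1.64 rad and height (world z) of mint_carton_center below 0.026 m and distance of each of white_carton, ribbon_spool, jar from where it was at the start of the episode below 0.02 m and angle between each of white_carton, ribbon_spool, jar's own z axis and vertical below 0.2 rad); the robot touches nothing.
It fails at once if a carton comes down anywhere but inside the outline of its colour, or not with its sticker up ((angle between pink_carton's own z axis and vertical above 1.47 rad and not (x of pink_carton_center in the frame of pink_outline between -0.025 and 0.025 m and y of pink_carton_center in the frame of pink_outline between -0.022 and 0.022 m and angle between the z axis of pink_carton and the x axis of pink_outline, either way round below 0.3 rad and angle between pink_carton's own x axis and vertical above 2.8 rad)) or (angle between mint_carton's own z axis and vertical above 1.47 rad and not (x of mint_carton_center in the frame of mint_outline between -0.025 and 0.025 m and y of mint_carton_center in the frame of mint_outline between -0.022 and 0.022 m and angle between the z axis of mint_carton and the x axis of mint_outline, either way round below 0.3 rad and angle between mint_carton's own x axis and vertical above 2.8 rad))).
It fails at once if the pink or mint carton is lifted off the counter ((height (world z) of pink_carton_center above 0.09 m or height (world z) of pink_carton above 0.055 m) or (height (world z) of mint_carton_center above 0.08 m or height (world z) of mint_carton above 0.05 m)).
It fails at once if a standing carton is pushed low down instead of near its top ((angle between pink_carton's own z axis and vertical below 0.12 rad and contact force between the fingers and pink_carton above 1 N and height (world z) of the grasp point below 0.06 m) or (angle between mint_carton's own z axis and vertical below 0.12 rad and contact force between the fingers and mint_carton above 1 N and height (world z) of the grasp point below 0.06 m)).
It fails at once if the white carton, ribbon spool or jar is knocked over or shifted by more than 20 mm ((distance of white_carton from where it was at the start of the episode above 0.02 m or angle between white_carton's own z axis and vertical above 0.2 rad) or (distance of ribbon_spool from where it was at the start of the episode above 0.02 m or angle between ribbon_spool's own z axis and vertical above 0.2 rad) or (distance of jar from where it was at the start of the episode above 0.02 m or angle between jar's own z axis and vertical above 0.2 rad)).
It also fails if it takes over 48 s, if anything falls off the work surface, if the arm or the gripper's body presses on something with over 40 N, if the wrist force passes 120 N, or if a joint passes its speed limit or range.

## Working session

There is one attempt and no reset: what is moved stays moved. The work goes in short steps, Python scripts to look and compute and a tool call to move; the robot and the scene stay as the last step left them, time stands still between calls to the robot, and variables do not carry over. Pictures are saved under pics/ and viewed, at most 10 in all, crops included, and the job is handed in when it is done.

Besides the shell and the picture viewer there is one more tool, called after ">>>" by a JSON object that holds its "name" and its "arguments", one argument or row to a line. play_rows: Moves the arm, as the interface text tells. Its arguments: {"type":"object","properties":{"translation":{"type":"array","items":{"type":"array","items":{"type":"number"}}},"yaw":{"type":"array","items":{"type":"number"}},"hand":{"type":"number"},"force":{"type":"number"}},"required":["translation","yaw"]}

```bash
mkdir -p pics; cat > h.py <<'E'
import numpy as np, cv2
from cell import telemetry, eyes, manip
def grab(n,f):
    c=eyes.camera(n); cv2.imwrite(f,c["pixels"][:,:,::-1]); return c
E
python3 - <<'E'
from h import *
import pickle
print(telemetry.read_state()["clock"])
for n in("scene","side"):
    c=grab(n,f"pics/{n}0.png"); pickle.dump(c,open(n+".pkl","wb")); print({k:(v if k!="pixels" else 0) for k,v in c.items()})
E
```

```text
0.0
{'pixels': 0, 'fx': 385.0114532992931, 'fy': 385.0114532992931, 'cx': 319.6941864047352, 'cy': 200.51697871605313, 'cam_to_world': array([[-1.51187511e-01, -7.91221588e-01,  5.92545978e-01,
         1.14443459e+03],
       [ 9.88470143e-01, -1.15968285e-01,  9.73557023e-02,
         1.08577130e+02],
       [-8.31339225e-03,  6.00432974e-01,  7.99631873e-01,
         1.00204489e+03],
       [ 0.00000000e+00,  0.00000000e+00,  0.00000000e+00,
         1.00000000e+00]])}
{'pixels': 0, 'fx': 446.46093342605275, 'fy': 446.46093342605275, 'cx': 323.3108836245588, 'cy': 203.50595556029933, 'cam_to_world': array([[-8.19519869e-01,  4.39507699e-01, -3.67722948e-01,
         4.57557814e+01],
       [-5.73049773e-01, -6.27342260e-01,  5.27309820e-01,
         6.02742903e+02],
       [ 1.06858025e-03,  6.42864426e-01,  7.65979235e-01,
         9.65100936e+02],
       [ 0.00000000e+00,  0.00000000e+00,  0.00000000e+00,
         1.00000000e+00]])}
```

View pics/scene0.png

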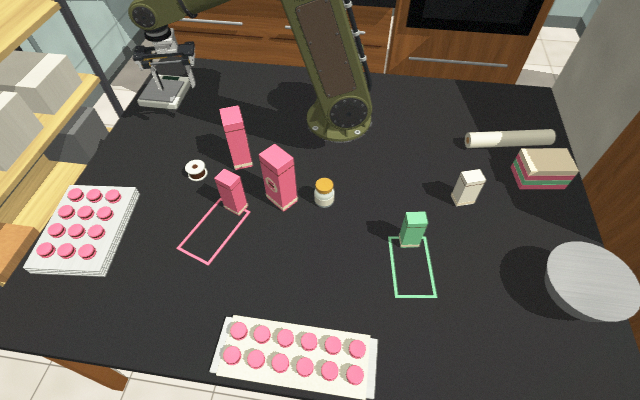

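View pics/side0.png

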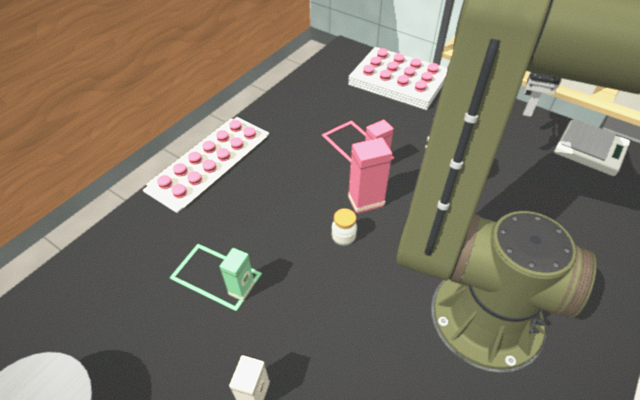

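The scene view shows the small pink carton at about (231,190) with its outline. Two larger pink cartons stand at (236,137) and (279,177), and the mint carton is at (413,230). I'll enlarge both.

```bash
python3 - <<'E'
import cv2
a=cv2.imread("pics/scene0.png")
cv2.imwrite("pics/c1.png",cv2.resize(a[100:270,170:340],None,fx=3.5,fy=3.5,interpolation=cv2.INTER_CUBIC))
cv2.imwrite("pics/c2.png",cv2.resize(a[160:305,375:495],None,fx=4,fy=4,interpolation=cv2.INTER_CUBIC))
E
```

```text
(no output)
```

View pics/c1.png

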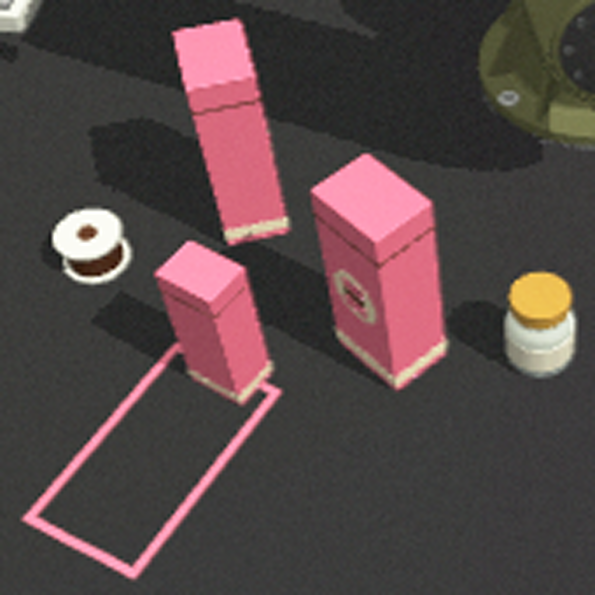

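View pics/c2.png

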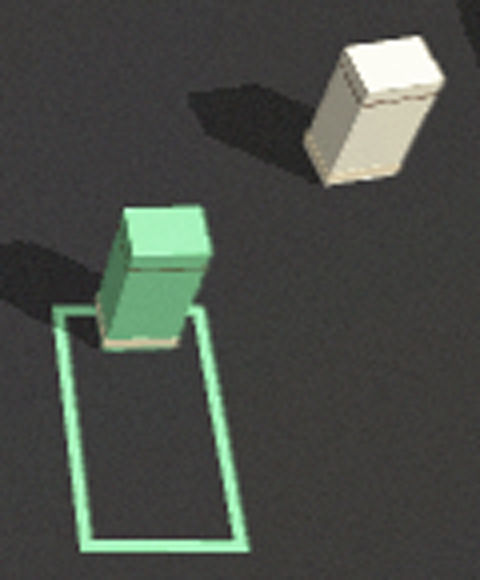

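The pink crop shows the carton's top face, three outline corners and the two tall look-alikes close by. The mint crop shows the full outline and the carton's top face. I'll turn these into world coordinates.

```bash
cat >> h.py <<'E'
def ray(c,uv,z):
    T=c["cam_to_world"]; uv=np.atleast_2d(uv).astype(float)
    d=np.c_[(uv[:,0]-c["cx"])/c["fx"],-(uv[:,1]-c["cy"])/c["fy"],-np.ones(len(uv))]@T[:3,:3].T
    return (T[:3,3]+d*((z-T[2,3])/d[:,2])[:,None])[:,:2]
E
python3 - <<'E'
from h import *
import pickle
np.set_printoptions(precision=1,suppress=True)
c=pickle.load(open("scene.pkl","rb"))
A=lambda p:np.array(p)/3.5+[170,100]-.35
B=lambda p:np.array(p)/4+[375,160]-.4
def rep(n,p,z):
    w=ray(c,p,z); e=np.roll(w,-1,0)-w
    print(n,w.tolist() if 0 else w.round().tolist(),"mean",w.mean(0),"len",np.hypot(*e.T),"ang",np.degrees(np.arctan2(e[:,1],e[:,0])))
rep("pink out",A([(22,518),(134,580),(282,390)]),0)
rep("pink top",A([(190,240),(157,275),(209,314),(245,265)]),150)
rep("pink bot",A([(188,374),(241,403),(273,368)]),0)
rep("mint out",B([(52,306),(208,306),(250,550),(81,552)]),0)
rep("mint top",B([(125,207),(203,206),(212,254),(131,256)]),130)
rep("mint bot",B([(102,350),(178,347)]),0)
rep("jar",A([(540,290)]),85); rep("spool",A([(88,232)]),38)
rep("white",B([(347,47),(418,37),(445,78),(364,104)]),120)
rep("backpink bot",A([(228,243),(288,228)]),0); rep("midpink bot",A([(336,335),(397,387),(447,347)]),0)
for z in(180,200,220,240): rep("bp%d"%z,A([(175,32),(238,20),(257,75),(192,90)]),z)
for z in(180,200,220,240): rep("mp%d"%z,A([(366,153),(311,190),(378,260),(433,203)]),z)
E
```

```text
pink out [[639.0, -412.0], [681.0, -298.0], [476.0, -227.0]] mean [ 598.5 -312.4] len [121.7 217.4 246.9] ang [ 69.5 160.8 -48.8]
pink top [[436.0, -294.0], [477.0, -309.0], [511.0, -255.0], [456.0, -240.0]] mean [ 470.1 -274.5] len [44.2 64.4 56.8 57.5] ang [ -20.6   58.4  165.1 -110.6]
pink bot [[471.0, -317.0], [495.0, -260.0], [453.0, -241.0]] mean [ 473.  -272.8] len [62.4 46.3 78. ] ang [ 67.  156.5 -76.6]
mint out [[506.0, 211.0], [488.0, 328.0], [682.0, 354.0], [700.0, 240.0]] mean [593.9 283.2] len [118.2 194.9 115.4 196.5] ang [  98.4    7.6  -80.8 -171.6]
mint top [[501.0, 244.0], [492.0, 297.0], [531.0, 303.0], [541.0, 249.0]] mean [516.3 273.2] len [54.  39.8 54.9 40.6] ang [  99.3    8.   -79.9 -173.3]
mint bot [[539.0, 250.0], [528.0, 306.0]] mean [533.2 277.6] len [56.9 56.9] ang [101. -79.]
jar [[394.0, -1.0]] mean [394.3  -0.6] len [0.] ang [0.]
spool [[347.0, -447.0]] mean [ 347.  -447.3] len [0.] ang [0.]
white [[320.0, 409.0], [302.0, 462.0], [340.0, 478.0], [374.0, 417.0]] mean [334.  441.7] len [56.8 41.9 70.1 55.5] ang [ 108.5   22.4  -60.9 -171.1]
backpink bo
[... 767 characters left out ...]
mean [ 303.  -293.2] len [54.8 75.4 55.  78. ] ang [ 115.    28.1  -62.2 -152.1]
mp180 [[343.0, -159.0], [392.0, -196.0], [460.0, -123.0], [392.0, -91.0]] mean [ 396.6 -142.3] len [61.2 99.4 75.  84.3] ang [ -36.2   46.9  154.9 -125.9]
mp200 [[362.0, -153.0], [410.0, -188.0], [476.0, -117.0], [410.0, -86.0]] mean [ 414.7 -136.2] len [59.7 96.9 73.2 82.2] ang [ -36.2   46.9  154.9 -125.9]
mp220 [[382.0, -146.0], [429.0, -181.0], [493.0, -112.0], [429.0, -81.0]] mean [ 432.9 -130.1] len [58.3 94.5 71.4 80.2] ang [ -36.2   46.9  154.9 -125.9]
mp240 [[401.0, -140.0], [447.0, -173.0], [510.0, -106.0], [447.0, -77.0]] mean [ 451.1 -124. ] len [56.8 92.1 69.6 78.1] ang [ -36.2   46.9  154.9 -125.9]
```

```bash
python3 - <<'E'
from h import *
from scipy.spatial.transform import Rotation as R
s=telemetry.read_state(); print(s["eef_pos"],s["eef_rot"],s["finger_gap"]); print(R.from_euler("xyz",s["eef_rot"]).as_matrix().round(3))
# pink pre point
a=np.radians(-21.5); d=np.array([np.cos(a),np.sin(a)]); f=np.array([466,-277])-22.5*d
print("pink face",f,"pre35",f-47*d)
E
```

```text
[ 157.11311634 -526.84930107  204.96397591] [-3.14060054e+00 -5.81699655e-05  2.89788695e-01] 94.09188845741926
[[ 0.958  0.286 -0.   ]
 [ 0.286 -0.958  0.001]
 [ 0.    -0.001 -1.   ]]
pink face [ 445.06560472 -268.7537224 ] pre35 [ 401.33597903 -251.52816474]
```

>>> {"name": "play_rows", "arguments": {
  "translation": [
    [0,0,0.06],
    [0,0,0.12],
    [0.02,0.02,0.15],
    [0.06,0.07,0.15],
    [0.1,0.11,0.15],
    [0.14,0.155,0.15],
    [0.18,0.2,0.15],
    [0.21,0.24,0.15],
    [0.235,0.265,0.15],
    [0.244,0.275,0.15],
    [0.244,0.275,0.15],
    [0.244,0.275,0.15]
  ],
  "yaw": [0,0,0.1,0.2,0.35,0.5,0.65,0.8,0.906,0.906,0.906,0.906],
  "hand": 0
}}

```text
clock: 1.6
eef_pos: [400.5, -252.9, 355.4]
eef_rot: [-3.141, 0.0, 1.193]
wrist_force: [0.2, -0.0, 0.4]
finger_gap: 0.2
finger_force: 0.0
```

```bash
python3 - <<'E'
from h import *
import pickle
from scipy.spatial.transform import Rotation as R
s=telemetry.read_state(); c=grab("wrist","pics/w1.png")
T=np.eye(4);T[:3,:3]=R.from_euler("xyz",s["eef_rot"]).as_matrix();T[:3,3]=s["eef_pos"]
c["cam_to_world"]=T@c["T_tool_cam"]; pickle.dump(c,open("w1.pkl","wb")); print(c["cam_to_world"].round(2))
E
```

```text
[[ 9.3000e-01  3.5000e-01  1.0000e-01  4.2773e+02]
 [-3.7000e-01  9.0000e-01  2.4000e-01 -1.8319e+02]
 [-0.0000e+00 -2.6000e-01  9.7000e-01  5.3449e+02]
 [ 0.0000e+00  0.0000e+00  0.0000e+00  1.0000e+00]]
```

View pics/w1.png

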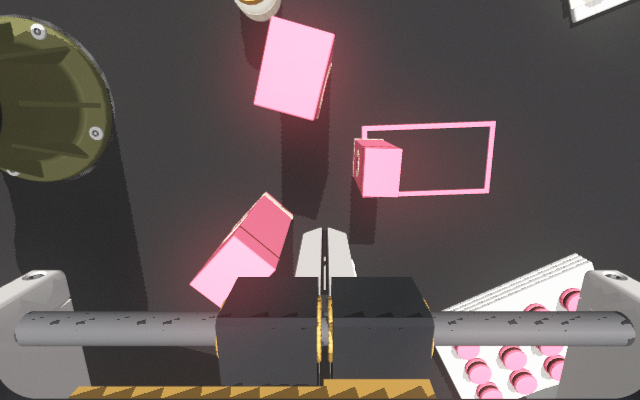

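The wrist view shows the pink top face at (361..402, 150..197), with the sticker on its left side. The outline's outer corners are at (361,126), (495,121) and (489,193). The tall look-alikes have tops near (295,65) and (235,265).

```bash
python3 - <<'E'
from h import *
import pickle
np.set_printoptions(precision=1,suppress=True)
c=pickle.load(open("w1.pkl","rb")); print(c["pixels"].shape,c["fx"],[k for k in c])
def rep(n,p,z):
    w=ray(c,p,z); e=np.roll(w,-1,0)-w
    print(n,w.round().tolist(),"mean",w.mean(0),"len",np.hypot(*e.T),"ang",np.degrees(np.arctan2(e[:,1],e[:,0])))
rep("top",[(361,150),(401,149),(402,196),(364,197)],150)
rep("out",[(361,126),(495,121),(489,193)],0)
for z in(200,220):
  rep("mid",[(273,15),(334,34),(314,120),(254,104)],z); rep("back",[(236,228),(278,259)],z)
E
```

```text
(400, 640, 3) 321.38208092971934 ['pixels', 'fx', 'fy', 'cx', 'cy', 'T_tool_cam', 'cam_to_world']
top [[452.0, -240.0], [497.0, -256.0], [480.0, -311.0], [436.0, -295.0]] mean [ 466.4 -275.6] len [47.6 58.  46.9 58.1] ang [ -20.1 -106.8  160.    73.8]
out [[475.0, -225.0], [679.0, -297.0], [641.0, -411.0]] mean [ 598.5 -311.3] len [216.6 120.2 249.3] ang [ -19.5 -108.6  131.7]
mid [[415.0, -84.0], [463.0, -120.0], [415.0, -186.0], [365.0, -150.0]] mean [ 414.6 -135.1] len [59.4 81.6 61.8 82.9] ang [ -37.4 -125.5  143.9   52.8]
back [[291.0, -262.0], [320.0, -314.0]] mean [ 305.6 -287.9] len [58.5 58.5] ang [-61.2 118.8]
mid [[416.0, -90.0], [460.0, -124.0], [416.0, -186.0], [369.0, -152.0]] mean [ 415.3 -138. ] len [55.8 76.7 58.1 77.9] ang [ -37.4 -125.5  143.9   52.8]
back [[300.0, -258.0], [326.0, -306.0]] mean [ 312.9 -281.6] len [55. 55.] ang [-61.2 118.8]
```

>>> {"name": "play_rows", "arguments": {
  "translation": [
    [0,0,-0.05],
    [0,0,-0.1],
    [0,0,-0.15],
    [0,0,-0.2],
    [0,0,-0.227],
    [0,0,-0.227],
    [0.009,-0.003,-0.227],
    [0.019,-0.007,-0.227],
    [0.026,-0.0095,-0.227],
    [0.033,-0.012,-0.227],
    [0.04,-0.0145,-0.227],
    [0.047,-0.017,-0.227]
  ],
  "yaw": [0,0,0,0,0,0,0,0,0,0,0,0]
}}

```text
clock: 3.15
eef_pos: [448.6, -269.2, 128.4]
eef_rot: [-3.141, -0.0, 1.196]
wrist_force: [-0.7, -0.6, 0.8]
finger_gap: 0.7
finger_force: 0.1
```

```bash
python3 - <<'E'
from h import *
s=telemetry.read_state(); print(s["eef_pos"],s["wrist_force"])
a=grab("scene","pics/t.png")["pixels"][:,:,::-1]; cv2.imwrite("pics/s2.png",cv2.resize(a[60:270,150:340],None,fx=2.8,fy=2.8))
E
```

```text
[ 448.60188334 -269.19458647  128.43327572] [-0.67798936 -0.60403207  0.78189826]
```

View pics/s2.png

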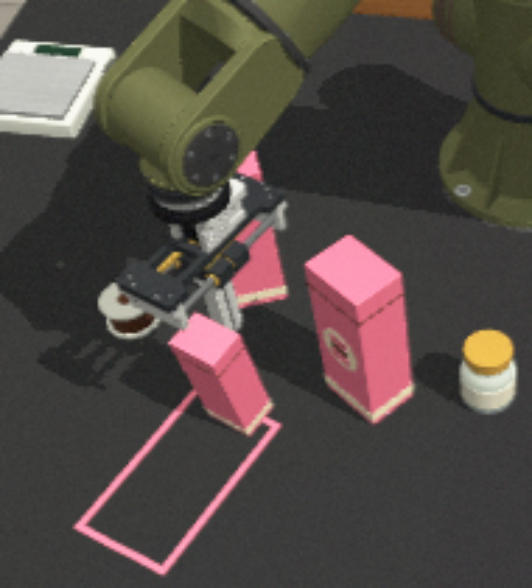

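The carton is tilting straight, pivoting on its foot edge over the outline. I'll continue the push and then back off.

>>> {"name": "play_rows", "arguments": {
  "translation": [
    [0.0075,-0.003,0],
    [0.015,-0.0055,0],
    [0.0225,-0.008,0],
    [0.03,-0.011,0],
    [0.035,-0.0125,0],
    [0.035,-0.0125,0],
    [0.02,-0.007,0.01],
    [-0.01,0.003,0.03],
    [-0.04,0.014,0.08],
    [-0.047,0.017,0.14],
    [-0.047,0.017,0.2],
    [-0.047,0.017,0.23]
  ],
  "yaw": [0,0,0,0,0,0,0,0,0,0,0,0]
}}

```text
clock: 4.7
eef_pos: [401.0, -252.0, 361.9]
eef_rot: [3.138, 0.001, 1.196]
wrist_force: [0.6, 0.4, -0.8]
finger_gap: 0.1
finger_force: 0.0
```

```bash
python3 - <<'E'
from h import *
import pickle
s=telemetry.read_state(); print(s["eef_pos"],s["joints"])
c=grab("scene","pics/t.png");pickle.dump(c,open("s3.pkl","wb")); a=c["pixels"][:,:,::-1]; cv2.imwrite("pics/s3.png",cv2.resize(a[60:270,150:340],None,fx=2.8,fy=2.8))
E
```

```text
[ 401.02404605 -252.03909099  361.88086122] [-6.38451324e-01  5.16312194e-02  1.45544441e+00 -3.87272282e-06
  1.63028595e+00 -2.63340651e-01]
```

View pics/s3.png

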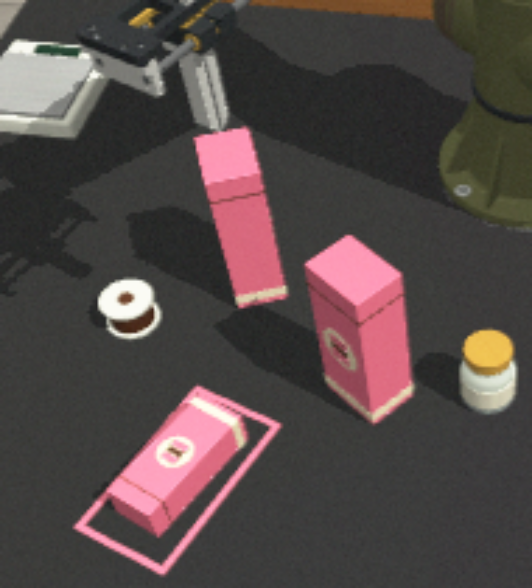

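Pink lies sticker up inside its outline, and the others haven't moved. On to the mint carton.

>>> {"name": "play_rows", "arguments": {
  "translation": [
    [0.0,0.03,0],
    [0.0,0.075,0],
    [0.005,0.12,0],
    [0.01,0.17,0],
    [0.015,0.22,0],
    [0.02,0.27,0],
    [0.025,0.32,0],
    [0.03,0.37,0],
    [0.035,0.42,0],
    [0.042,0.465,0],
    [0.046,0.5,0],
    [0.048,0.516,0]
  ],
  "yaw": [0.02,0.06,0.11,0.16,0.21,0.27,0.33,0.39,0.44,0.49,0.52,0.524]
}}

```text
clock: 6.25
eef_pos: [448.9, 265.1, 357.7]
eef_rot: [-3.141, 0.0, 1.721]
wrist_force: [-0.4, 0.7, 0.2]
finger_gap: 0.2
finger_force: 0.0
```

>>> {"name": "play_rows", "arguments": {
  "translation": [
    [0,0,0],
    [0,0,0]
  ],
  "yaw": [0,0]
}}

```text
clock: 6.5
eef_pos: [449.2, 262.9, 358.6]
eef_rot: [3.141, 0.0, 1.719]
wrist_force: [0.5, 0.0, 0.3]
finger_gap: 0.4
finger_force: 0.0
```

```bash
python3 - <<'E'
from h import *
import pickle
from scipy.spatial.transform import Rotation as R
s=telemetry.read_state(); c=grab("wrist","pics/w2.png"); print(s["eef_pos"],s["eef_rot"])
T=np.eye(4);T[:3,:3]=R.from_euler("xyz",s["eef_rot"]).as_matrix();T[:3,3]=s["eef_pos"]
c["cam_to_world"]=T@c["T_tool_cam"]; pickle.dump(c,open("w2.pkl","wb"))
E
```

```text
[449.22526243 262.91587885 358.57601398] [3.14138923e+00 1.07752949e-04 1.71854603e+00]
```

View pics/w2.png

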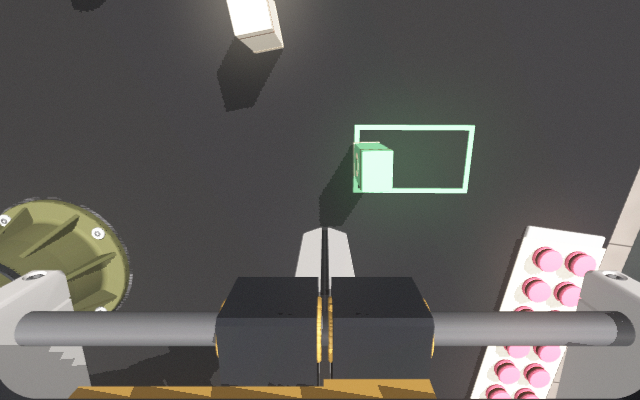

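The wrist view shows the mint top face at (359..393, 150..192) and the outline's outer corners at (355,125), (474,125), (468,193) and (354,192).

```bash
python3 - <<'E'
from h import *
import pickle
np.set_printoptions(precision=1,suppress=True)
c=pickle.load(open("w2.pkl","rb"))
def rep(n,p,z):
    w=ray(c,p,z); e=np.roll(w,-1,0)-w
    print(n,w.round().tolist(),"mean",w.mean(0),"len",np.hypot(*e.T),"ang",np.degrees(np.arctan2(e[:,1],e[:,0])))
rep("top",[(359,150),(392,150),(393,192),(361,192)],130)
rep("out",[(355,125),(474,125),(468,193),(354,192)],0)
c=pickle.load(open("s3.pkl","rb"))
# lying pink: top face corners read from s3 (crop offset 150,60, scale 2.8)
rep("pink lying",np.array([(196,393),(246,425),(158,514),(112,487)])/2.8+[150,60],45)
E
```

```text
top [[488.0, 298.0], [529.0, 304.0], [541.0, 251.0], [500.0, 245.0]] mean [514.6 274.4] len [41.7 54.8 41.8 54.8] ang [   8.5  -77.  -171.5  102.9]
out [[490.0, 325.0], [683.0, 353.0], [703.0, 241.0], [508.0, 213.0]] mean [596. 283.] len [194.3 114.5 196.7 112.6] ang [   8.5  -79.7 -172.    99.1]
pink lying [[480.0, -316.0], [514.0, -248.0], [636.0, -307.0], [611.0, -365.0]] mean [ 560.1 -309. ] len [ 75.5 135.   63.2 140.6] ang [  63.1  -25.7 -112.6  159.3]
```

>>> {"name": "play_rows", "arguments": {
  "translation": [
    [0,0,-0.05],
    [0,0,-0.1],
    [0,0,-0.15],
    [0,0,-0.2],
    [0,0,-0.246],
    [0,0,-0.246],
    [0.01,0.002,-0.246],
    [0.02,0.0035,-0.246],
    [0.0275,0.0045,-0.246],
    [0.035,0.006,-0.246],
    [0.0425,0.007,-0.246],
    [0.05,0.008,-0.246]
  ],
  "yaw": [0,0,0,0,0,0,0,0,0,0,0,0]
}}

```text
clock: 8.05
eef_pos: [499.6, 272.0, 112.4]
eef_rot: [-3.142, 0.0, 1.72]
wrist_force: [0.2, 1.0, 0.1]
finger_gap: 0.0
finger_force: 0.1
```

>>> {"name": "play_rows", "arguments": {
  "translation": [
    [0.0075,0.001,0],
    [0.015,0.0025,0],
    [0.0225,0.0035,0],
    [0.03,0.0045,0],
    [0.035,0.0055,0],
    [0.035,0.0055,0],
    [0.02,0.003,0.01],
    [-0.01,-0.001,0.03],
    [-0.04,-0.006,0.08],
    [-0.05,-0.008,0.14],
    [-0.05,-0.008,0.2],
    [-0.05,-0.008,0.24]
  ],
  "yaw": [0,0,0,0,0,0,0,0,0,0,0,0]
}}

```text
clock: 9.55
eef_pos: [448.8, 263.9, 355.7]
eef_rot: [3.139, -0.001, 1.72]
wrist_force: [-0.5, 0.5, -0.0]
finger_gap: 0.4
finger_force: 0.0
```

```bash
python3 - <<'E'
from h import *
print(telemetry.read_state()["eef_pos"]); grab("scene","pics/s4.png")
E
```

```text
[448.81531634 263.93378397 355.65169188]
```

View pics/s4.png

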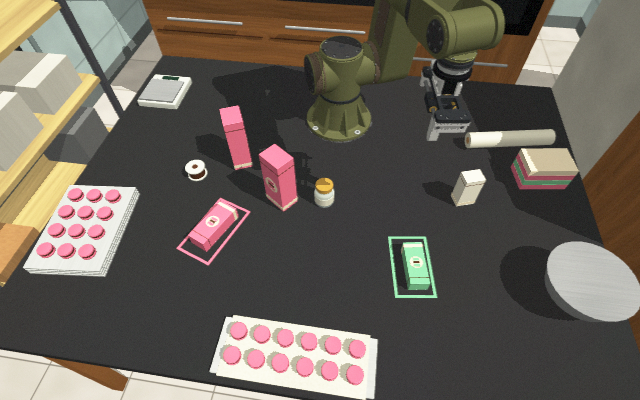

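Both cartons lie sticker up in their outlines: pink at (213,224) and mint at (416,266). The white carton, spool and jar haven't moved, and the hand is clear.

```bash
python3 -c "
from cell import manip
print(manip.sign_off())"
```

```text
the job is handed in; nothing more can be done
None
```

The pink and mint cartons are both lying flat, sticker up, inside their own outlines; the white carton, spool and jar look unmoved, the hand is clear, and the job was handed in at about 10 s on the robot's clock (no verdict was returned).

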